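# Tip the carton flat on the parcel scale and print its label

### The job

Weigh the tall carton that stands on end on the parcel scale: with the fingertips, without gripping or lifting it, push it over towards the empty far end of the platform, so that it lies flat and wholly on the platform. Then press the big button on the grey console fully down and let go of it. Do not press the small button, or the big one before the carton lies flat, and leave the other things where they are.

Things in the scene. Friction and masses are not known exactly. Their poses are not given: they have to be found in the camera images.
- carton_center (a point): Centre of the tall cardboard carton (loose, 0.25 to 0.6 kg), 70 (own x) x 110 (y) x 190 mm (z). It stands on the platform near its near end, own z up, this point 95 mm above the platform, own x along the platform to the far end (within 0.1 rad). Pushed high on its broad -x face it tips over, falling by itself past 20 degrees; lying right, own x points down, this point 35 mm above the platform.
- carton: The same tall carton as a body; its origin is the centre of the end that it stands on at the start, axes as for carton_center. It is not to be gripped or lifted; about 1 to 2 N near the top tip it.
- platform (a point): Centre of the top of the parcel scale's steel platform, 50 mm above the bench. The scale is fixed; the platform is 320 mm along own x by 220 mm along own y, flat, without rims. Own x points from the near end, where the carton stands, to the far end.
- print_top (a point): Centre of the top of the big round button (grey, 36 mm across) on the fixed grey console, a flat box 150 mm (own x) by 120 mm (own y), 40 mm high, beside the scale on its left or its right. The button is pressed straight down. The console's dark display is towards own +x.
- print (a joint): Travel of the big button: 0 released, 0.006 m fully down; it springs back, about 5 N hold it fully down.
- zero_top (a point): Centre of the top of the small round button (grey, 16 mm across), on the same console, 62 mm from the big one. Not to be pressed.
- zero (a joint): Travel of the small button: 0 released, 0.005 m fully down.
- small_carton_center (a point): Centre of a small closed cardboard carton, 65 x 90 x 75 mm high, standing on the bench on the other side of the scale from the console. Not to be moved.
- tape_mid (a point): Middle of a roll of tape lying flat on the bench, 100 mm across, 48 mm high. Not to be moved.
- mug_mid (a point): Middle of a white mug on the bench, 80 mm across, 95 mm high, with a handle. Not to be moved.

How it is judged:
By the outcome, as a careful person would: the job done as asked, in the order asked, and still so for the second after the job is handed in, with the robot touching nothing.
It also fails if it takes over 43 s, if anything falls off the work surface, if the arm or the gripper's body presses on something with over 40 N, if the wrist force passes 120 N, or if a joint passes its speed limit or range.

### The arm

A 7-joint arm with a two-finger parallel gripper is mounted at the origin on the work surface. World frame = base frame: x ahead of the robot, y to its left, z up, the work surface at z = 0. Lengths are in m, angles in rad, forces in N, time in s.
With the tool pointing down it reaches from about 0.425 to 0.95 m from the base axis. Payload 4.7 kg.
Tool frame: the origin (TCP) lies between the finger pads; the fingertips stand 25 mm ahead of it and the grasp point (between the pads) lies 6 mm ahead of it (manip.finger_overhang is the distance from the TCP to the fingertips, in m); z points along the fingers, y is the line along which they close (so a half turn about z gives the same grasp; the last joint's range is limited). The gripper opens to 87 mm and grips with 3 to 60 N. Pads are 19 mm wide; open, the fingers measure 117 mm over their backs; the gripper's body (75 mm by 190 mm) begins 51 mm behind the grasp point.
Start: joints at [-1.321, 0.469, -0.049, 1.532, 0.024, 1.141, -0.082], TCP at [0.186, 0.649, 0.248] pointing down, gripper open.
Joint ranges: [-2.59, 2.59], [-0.33, 1.99], [-1.39, 1.29], [0.1, 2.45], [-1.04, 4.18], [0.21, 1.99], [-2.66, 2.66]. Speed limits (rad/s): [2.57, 2.57, 3.14, 3.14, 3.14, 3.14, 3.14].

### API

Orientations are given as a unit quaternion [w, x, y, z].
In Python, from rig import manip gives the robot as it stands.
- The arm moves only by the tool arm_command, never from a script. Its argument "plan" is a list of rows, each a list of 5 numbers: the shift along the tool's x, y, z each as a share of 0.2 m, from -1 to 1, then the turn about the tool's z as a share of 90 degrees, from -1 to 1, then the gripper command: -1 is fully open, 1 is shut, values between are in proportion. In form: [[x, y, z, yaw, hand], ...]. A call has 1 to 8 rows; each row is the pose to reach, as a shift and turn from the pose commanded when the call began, along the tool's axes at that moment; what a row does not reach only later rows make up. A row lasts 1/10 s, in which the tool goes at most 50 mm and 8.59 degrees, less where a joint would pass 70% of its speed; a pose out of reach is approached as far as the arm can. A call with a number of a shift or a turn outside -1 to 1 is refused whole. A call with a gripper value outside its range is refused whole. The fingers move at their own pace and stop on an object; "newtons" is the grip in N (left out, the last holds). Time passes only in rows, so rows that repeat a pose let the fingers close. It gives the time, the measured TCP pose, the force, the opening and the grip force at its end, in the units of the state.
- manip.sense(): the state, without advancing time (a new reading comes with each control period).
- manip.snapshot(name): name is "side" or "top"; returns (picture, depth): 480x640x3 uint8, blue, green, red; 480x640 float32, m along the optical axis (not along the pixel's ray), 0 where there is no reading.
- manip.camera_info(name): a dict with "vfov" (degrees; the focal length in pixels is half the picture's height over the tangent of half this angle, whatever the lens; pixels are square), "cx", "cy" (the principal point, pixels), "D" ([k1, k2, p1, p2, k3] as OpenCV has them; the pictures are not rectified), "T" (4x4, takes a point from camera to world coordinates). Camera axes: x right, y up, looking along -z (the intrinsics and any distortion apply to the point x, -y, -z); pixel columns grow to the right and rows downward; lengths in m; the calibration is good to about 2 mm. A picture is of the moment at which its call begins. camera_info takes no time and is no camera call.
- manip.job_done(): hands the job in; it is judged then, once.
The state is a dict: "t": time; "q": joint angles; "joint_vel": joint speeds; "tau": joint torques, N m; "ee_pos": TCP position; "tcp_rot": TCP orientation; "wrist_force": force on the tool from outside, world axes, zero at the start; "ft_torque": the same for the moment, N m; "opening": finger opening in m; "grasp_force": force on a finger pad.
Only numpy, scipy, OpenCV 4.12 (cv2) and the standard library are available. Lean on these libraries where they do the work, as an engineer would, in place of code of your own. Each camera call takes 0.05 s, during which the arm holds its last target. There are 200 camera calls.

## Working session

There is one attempt and no reset: what is moved stays moved. The work goes in short steps, Python scripts to look and compute and a tool call to move; the robot and the scene stay as the last step left them, time stands still between calls to the robot, and variables do not carry over. Pictures are saved under pics/ and viewed, at most 10 in all, crops included, and the job is handed in when it is done.

Besides the shell and the picture viewer there is one more tool, called after "Emit:" as name(argument=value, ...) on one line, values as JSON. arm_command: Moves the arm, as the interface text tells. Its arguments: {"type":"object","properties":{"plan":{"type":"array","items":{"type":"array","items":{"type":"number","minimum":-1,"maximum":1}}},"newtons":{"type":"number"}},"required":["plan"]}

```bash
mkdir -p pics; cat > h.py <<'E'
import numpy as np,cv2
from rig import manip
def K(n):
    c=manip.camera_info(n);f=240/np.tan(np.radians(c["vfov"])/2)
    return np.array([[f,0,c["cx"]],[0,f,c["cy"]],[0,0,1.]]),np.array(c["D"],float),np.array(c["T"])
def cloud(n,d):
    k,D,T=K(n);v,u=np.mgrid[0:480,0:640]
    p=cv2.undistortPoints(np.stack([u,v],-1).reshape(-1,1,2).astype(float),k,D).reshape(480,640,2)
    P=np.stack([p[...,0]*d,-p[...,1]*d,-d],-1)@T[:3,:3].T+T[:3,3]
    P[d==0]=np.nan
    return P
E
python3 - <<'E'
from h import *
for n in("top","side"):
    im,d=manip.snapshot(n);cv2.imwrite(f"pics/{n}0.png",im);np.save(f"{n}0.npy",cloud(n,d));print(n,K(n)[2].round(2).tolist())
s=manip.sense();print(s["t"],s["ee_pos"],s["tcp_rot"],s["wrist_force"])
E
```

```text
top [[-0.03, 1.0, -0.09, 0.44], [-1.0, -0.03, -0.02, -0.01], [-0.02, 0.09, 1.0, 1.28], [0.0, 0.0, 0.0, 1.0]]
side [[0.91, 0.21, -0.36, 0.13], [-0.42, 0.47, -0.78, -0.85], [0.01, 0.86, 0.51, 0.67], [0.0, 0.0, 0.0, 1.0]]
0.1 [0.18559737 0.64848003 0.24658759] [-9.26150497e-05  1.38909575e-01  9.90304676e-01 -8.77973728e-04] [-0.16062249 -0.38635476 -0.45616246]
```

View pics/top0.png

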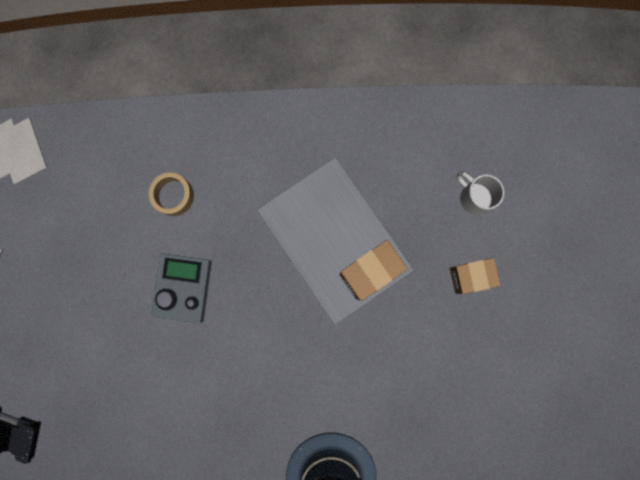

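View pics/side0.png

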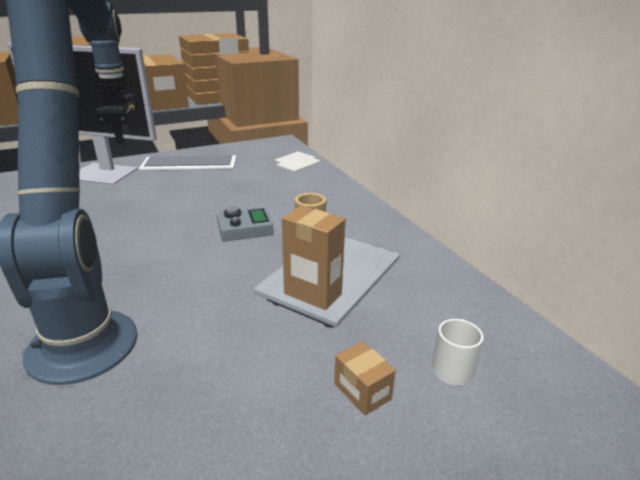

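The top view shows the platform with corners at (258,210), (335,158), (412,270) and (335,323). The carton top is around (373,270), the big button at (166,299) and the small one at (191,303). The tape, mug and small carton are clear of the tipping path.

```bash
python3 - <<'E'
from h import *
P=np.load("top0.npy")
def rect(m):
    q=P[m][:,:2];r=cv2.minAreaRect((q*1000).astype(np.float32));print(len(q),np.round(r[0],1),np.round(r[1],1),r[2],np.median(P[m][:,2]));print(cv2.boxPoints(r).round(0).tolist())
v,u=np.mgrid[0:480,0:640]
z=P[...,2]
print("carton top");rect((z>.225)&(z<.26)&(u>320)&(u<430)&(v>220)&(v<320))
print("plat");rect((z>.04)&(z<.062)&(u>240)&(u<430)&(v>140)&(v<340))
print("console");rect((z>.03)&(z<.05)&(u>140)&(u<220)&(v>240)&(v<335))
for a,b in((166,299),(191,303)):
    m=(abs(u-a)<12)&(abs(v-b)<12)&(z>.047);print(a,P[m].mean(0).round(4),m.sum(),np.percentile(z[m],[10,50,90]))
for a,b in((258,210),(335,158),(412,270),(335,323)):
    k,D,T=K("top");p=cv2.undistortPoints(np.array([[[a,b]]],float),k,D)[0,0];r=T[:3,:3]@[p[0],-p[1],-1];print((T[:3,3]+r*(.05-T[2,3])/r[2]).round(3))
s=manip.sense();from scipy.spatial.transform import Rotation as R
w,x,y,zz=s["tcp_rot"];print(R.from_quat([x,y,zz,w]).as_matrix().round(3))
E
```

```text
carton top
2034 [478.5 -95.9] [ 70.6 108.9] 32.95454025268555 0.24011949725237802
[[419.0, -69.0], [478.0, -161.0], [538.0, -122.0], [478.0, -31.0]]
plat
11021 [559.2 -25.2] [321.3 220.7] 32.550960540771484 0.0501159864998737
[[364.0, -19.0], [483.0, -205.0], [754.0, -32.0], [635.0, 154.0]]
console
2747 [457.3 341. ] [122.5 150.4] 81.2702865600586 0.04051112991011818
[[374.0, 292.0], [522.0, 269.0], [541.0, 390.0], [392.0, 413.0]]
166 [0.4327 0.3696 0.057 ] 392 [0.04986691 0.05687066 0.06402691]
191 [0.4227 0.3094 0.0544] 142 [0.04941338 0.05334501 0.06160075]
[0.632 0.151 0.05 ]
[ 0.749 -0.032  0.05 ]
[ 0.483 -0.199  0.05 ]
[ 0.368 -0.019  0.05 ]
[[-0.961  0.275 -0.   ]
 [ 0.275  0.961 -0.002]
 [-0.    -0.002 -1.   ]]
```

Emit:
arm_command(plan=[[-0.09,-0.085,-0.07,0.075,0],[-0.18,-0.17,-0.13,0.15,0],[-0.27,-0.25,-0.2,0.22,0],[-0.36,-0.34,-0.27,0.3,0],[-0.45,-0.43,-0.33,0.37,0],[-0.53,-0.51,-0.4,0.45,0],[-0.62,-0.6,-0.46,0.52,0],[-0.71,-0.68,-0.5,0.6,0]])

```text
t: 0.9
ee_pos: [0.2852, 0.4781, 0.3482]
tcp_rot: [-0.0, 0.575, 0.818, 0.0]
wrist_force: [0.2, 0.0, -0.1]
opening: 0.044
grasp_force: 0.0
```

```bash
cat > go.py <<'E'
import sys
from h import *
from scipy.spatial.transform import Rotation as R
s=manip.sense();q=s["tcp_rot"];M=R.from_quat([*q[1:],q[0]]).as_matrix()
p=np.array(s["ee_pos"]);a=np.degrees(np.arctan2(M[1,1],M[0,1]))
print("t",s["t"],"p",p.round(4),"yang",a.round(1),"F",np.round(s["wrist_force"],2),"open",s["opening"])
# args: x y z yang(world angle of tool y)
for t in sys.argv[1:]:
    x=[float(v) for v in t.split(",")]
    print(t,"shares",(M.T@(np.array(x[:3])-p)/.2).round(3),"yaw",round(-((x[3]-a+180)%360-180)/90,3))
E
python3 go.py 0.48,0.25,0.35,-57.4 0.424,-0.131,0.35,-57.4
```

```text
t 0.9 p [0.2852 0.4781 0.3482] yang 19.7 F [ 0.2   0.04 -0.1 ] open 0.04403829745267413
0.48,0.25,0.35,-57.4 shares [-1.402  0.531 -0.01 ] yaw 0.857
0.424,-0.131,0.35,-57.4 shares [-3.101 -0.376 -0.01 ] yaw 0.857
```

Emit:
arm_command(plan=[[-0.13,0.05,0,0.075,0],[-0.25,0.1,0,0.15,0],[-0.38,0.14,0,0.22,0],[-0.5,0.19,0,0.3,0],[-0.63,0.24,0,0.37,0],[-0.75,0.29,0,0.45,0],[-0.88,0.33,0,0.52,0],[-1,0.38,0,0.6,0]])

```text
t: 1.7
ee_pos: [0.425, 0.3159, 0.3472]
tcp_rot: [0.0, 0.884, 0.467, -0.0]
wrist_force: [1.1, 0.1, 0.1]
opening: 0.0436
grasp_force: 0.0
```

```bash
python3 go.py 0.48,0.15,0.35,-57.4 0.424,-0.131,0.35,-57.4
```

```text
t 1.7 p [0.425  0.3159 0.3472] yang -34.3 F [1.07 0.12 0.05] open 0.04359488802024469
0.48,0.15,0.35,-57.4 shares [-0.531  0.694 -0.014] yaw 0.257
0.424,-0.131,0.35,-57.4 shares [-1.85   1.254 -0.013] yaw 0.257
```

Emit:
arm_command(plan=[[-0.1,0.1,0,0.03,0],[-0.2,0.2,0,0.06,0],[-0.3,0.31,0,0.1,0],[-0.4,0.41,0,0.13,0],[-0.5,0.51,0,0.16,0],[-0.6,0.61,0,0.19,0],[-0.7,0.72,0,0.23,0],[-0.81,0.82,0,0.257,0]])

```text
t: 2.5
ee_pos: [0.4705, 0.089, 0.3476]
tcp_rot: [-0.0, 0.96, 0.281, 0.0]
wrist_force: [0.5, -0.1, -0.4]
opening: 0.0437
grasp_force: 0.0
```

```bash
python3 go.py 0.424,-0.131,0.35,-57.4
```

```text
t 2.5 p [0.4705 0.089  0.3476] yang -57.3 F [ 0.46 -0.1  -0.43] open 0.04368597703236783
0.424,-0.131,0.35,-57.4 shares [-0.79   0.8   -0.012] yaw 0.001
```

Emit:
arm_command(plan=[[-0.1,0.1,0,0,0],[-0.2,0.2,0,0,0],[-0.3,0.3,0,0,0],[-0.4,0.4,0,0,0],[-0.5,0.5,0,0,0],[-0.6,0.6,0,0,0],[-0.7,0.7,0,0,0],[-0.79,0.8,0,0,0]])

```text
t: 3.3
ee_pos: [0.4234, -0.1312, 0.3475]
tcp_rot: [-0.0, 0.959, 0.282, 0.0]
wrist_force: [1.3, 0.5, 0.5]
opening: 0.0436
grasp_force: 0.0
```

```bash
python3 go.py 0.424,-0.131,0.245,-57.0
```

```text
t 3.3 p [ 0.4234 -0.1312  0.3475] yang -57.2 F [1.29 0.53 0.53] open 0.0436090094523265
0.424,-0.131,0.245,-57.0 shares [0.003 0.001 0.513] yaw -0.003
```

Emit:
arm_command(plan=[[0,0,0.1,0,0],[0,0,0.2,0,0],[0,0,0.3,0,0],[0,0,0.4,0,0],[0,0,0.48,0,0],[0,0,0.52,0,0],[0,0,0.52,0,0]])

```text
t: 4.0
ee_pos: [0.4236, -0.1294, 0.2428]
tcp_rot: [-0.0, 0.959, 0.282, -0.001]
wrist_force: [-0.1, -0.2, 0.6]
opening: 0.0433
grasp_force: 0.0
```

```bash
python3 go.py; python3 - <<'E'
from h import *
im,d=manip.snapshot("top");im2,d2=manip.snapshot("side")
cv2.imwrite("pics/a.png",np.hstack([im[200:380,280:480].repeat(2,0).repeat(2,1),im2[130:330,200:400].repeat(2,0).repeat(2,1)[:360]]))
E
```

```text
t 4.0 p [ 0.4236 -0.1294  0.2428] yang -57.2 F [-0.13 -0.25  0.62] open 0.04326218563812513
```

View pics/a.png

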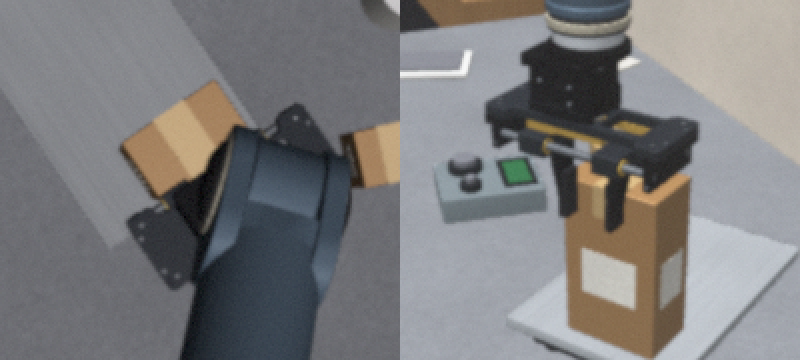

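The fingertips stand just behind the upper part of the broad face, roughly centred (right half, around x 560–620, y 200), and the carton is still upright. I'll push it now.

Emit:
arm_command(plan=[[0.04,0,0,0,0],[0.07,0,0,0,0],[0.1,0,0,0,0],[0.13,0,0,0,0],[0.16,0,0,0,0],[0.19,0,0,0,0],[0.22,0,0,0,0],[0.25,0,0,0,0]])

```text
t: 4.9
ee_pos: [0.4669, -0.1014, 0.2435]
tcp_rot: [-0.0, 0.959, 0.283, 0.0]
wrist_force: [-0.1, -0.5, -0.4]
opening: 0.0433
grasp_force: 0.3
```

```bash
python3 go.py; python3 - <<'E'
from h import *
im,d=manip.snapshot("top");im2,d2=manip.snapshot("side")
cv2.imwrite("pics/b.png",np.hstack([im[200:380,280:480].repeat(2,0).repeat(2,1),im2[130:330,200:400].repeat(2,0).repeat(2,1)[:360]]))
E
```

```text
t 4.9 p [ 0.4669 -0.1014  0.2435] yang -57.1 F [-0.09 -0.52 -0.41] open 0.043302464951996
```

View pics/b.png

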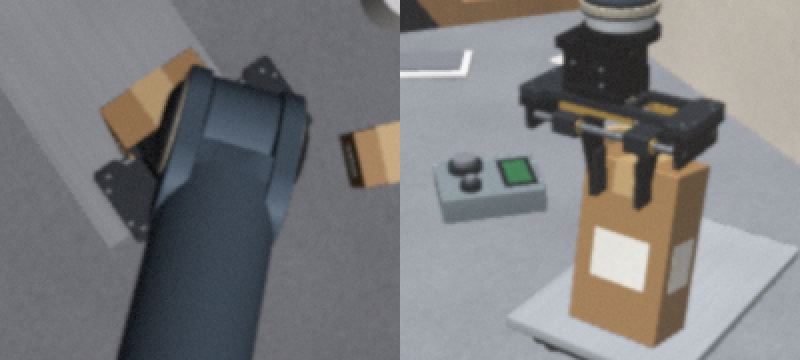

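The carton is tipping about its far bottom edge, by roughly 10°, without visible sliding. I'll continue the push.

Emit:
arm_command(plan=[[0.03,0,0,0,0],[0.06,0,0,0,0],[0.09,0,0,0,0],[0.12,0,0,0,0],[0.15,0,0,0,0],[0.18,0,0,0,0],[0.2,0,0,0,0],[0.22,0,0,0,0]])

```text
t: 5.8
ee_pos: [0.5036, -0.0776, 0.2434]
tcp_rot: [-0.0, 0.959, 0.283, -0.0]
wrist_force: [0.4, -0.8, -0.6]
opening: 0.0435
grasp_force: 0.0
```

```bash
python3 go.py; python3 - <<'E'
from h import *
im,d=manip.snapshot("top");im2,d2=manip.snapshot("side")
cv2.imwrite("pics/c.png",np.hstack([im[160:340,240:440].repeat(2,0).repeat(2,1),im2[130:330,200:400].repeat(2,0).repeat(2,1)[:360]]))
E
```

```text
t 5.8 p [ 0.5036 -0.0776  0.2434] yang -57.1 F [ 0.42 -0.85 -0.62] open 0.04348088354837125
```

View pics/c.png

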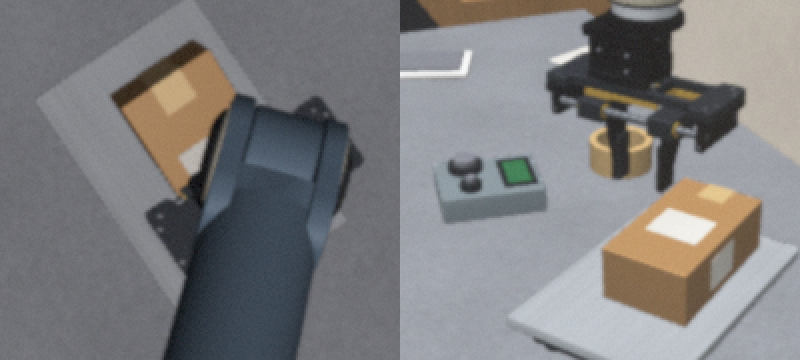

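The carton has gone over onto its broad face on the platform. Next I'll raise the tool, head for the button, and check the carton once the view is clear.

Emit:
arm_command(plan=[[-0.05,0,-0.05,0,1],[-0.1,0,-0.1,0,1],[-0.1,-0.12,-0.1,0,1],[-0.1,-0.3,-0.1,0,1],[-0.1,-0.48,-0.1,0,1],[-0.1,-0.66,-0.1,0,1],[-0.1,-0.83,-0.1,0,1],[-0.1,-1,-0.1,0,1]])

```text
t: 6.7
ee_pos: [0.3768, 0.0792, 0.2645]
tcp_rot: [-0.001, 0.959, 0.283, 0.001]
wrist_force: [0.9, -0.1, 0.0]
opening: 0.0007
grasp_force: 0.0
```

```bash
python3 - <<'E'
from h import *
P=np.load("top0.npy");v,u=np.mgrid[0:480,0:640];z=P[...,2]
for a,b,h in((166,299,.060),(191,303,.054)):
    m=(abs(u-a)<13)&(abs(v-b)<13)&(z>h);c,r=cv2.minEnclosingCircle((P[m][:,:2]*1000).astype(np.float32));print(a,P[m].mean(0).round(4),m.sum(),np.round(c,1),r,np.percentile(z[m],[50,90]))
E
python3 go.py 0.433,0.370,0.2,-57.2
```

```text
166 [0.4334 0.3708 0.0631] 155 [434.3 370.6] 19.426273345947266 [0.06307009 0.06555229]
191 [0.4231 0.3098 0.0587] 62 [422.4 309.7] 14.96225643157959 [0.05820203 0.06244542]
t 6.7 p [0.3768 0.0792 0.2645] yang -57.2 F [ 0.9  -0.13  0.04] open 0.000653605548665462
0.433,0.370,0.2,-57.2 shares [ 1.024 -1.069  0.326] yaw 0.0
```

Emit:
arm_command(plan=[[0.12,-0.12,0,0,1],[0.24,-0.25,0,0,1],[0.36,-0.38,0,0,1],[0.48,-0.5,0,0,1],[0.6,-0.63,0,0,1],[0.72,-0.75,0,0,1],[0.84,-0.88,0,0,1],[0.96,-1,0,0,1]])

```text
t: 7.5
ee_pos: [0.4309, 0.3518, 0.265]
tcp_rot: [-0.0, 0.959, 0.283, 0.001]
wrist_force: [-0.0, 0.5, 0.3]
opening: 0.0003
grasp_force: 0.0
```

```bash
python3 go.py 0.434,0.3705,0.13,-57.2; python3 - <<'E'
from h import *
im,d=manip.snapshot("top");im2,d2=manip.snapshot("side")
cv2.imwrite("pics/d.png",np.hstack([im[150:350,120:440],im2[100:300,150:470]]))
P=cloud("top",d);z=P[...,2];v,u=np.mgrid[0:480,0:640]
m=(z>.105)&(z<.135)&(u>240)&(u<430)&(v>140)&(v<340)
r=cv2.minAreaRect((P[m][:,:2]*1000).astype(np.float32));print(m.sum(),r,np.percentile(z[m],[5,50,95]))
c=(np.array(r[0])-[559.2,-25.2]);a=np.radians(32.55);print("in platform",c@[np.cos(a),np.sin(a)],c@[-np.sin(a),np.cos(a)])
E
```

```text
t 7.5 p [0.4309 0.3518 0.265 ] yang -57.1 F [-0.    0.5   0.32] open 0.00033099386213893947
0.434,0.3705,0.13,-57.2 shares [ 0.063 -0.07   0.675] yaw 0.001
4415 ((589.8524169921875, -25.21746826171875), (190.8052978515625, 110.83563995361328), 32.649417877197266) [0.11640809 0.12021016 0.1240174 ]
in platform 25.82820552193727 -16.506809871070747
```

View pics/d.png

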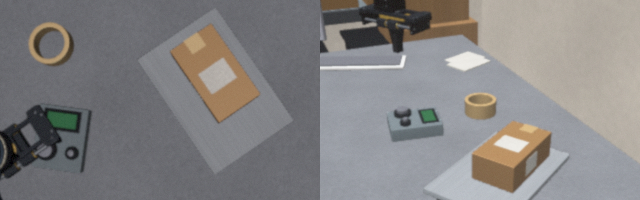

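The carton lies flat and wholly on the platform: top at z 0.12, extending to 121 of 160 mm along x and 72 of 110 mm along y. Next I'll descend over the big button.

Emit:
arm_command(plan=[[0.03,-0.035,0.1,0,1],[0.063,-0.07,0.25,0,1],[0.063,-0.07,0.4,0,1],[0.063,-0.07,0.55,0,1],[0.063,-0.07,0.65,0,1],[0.063,-0.07,0.72,0,1],[0.063,-0.07,0.76,0,1],[0.063,-0.07,0.76,0,1]])

```text
t: 8.4
ee_pos: [0.4335, 0.3694, 0.1116]
tcp_rot: [0.0, 0.959, 0.283, -0.0]
wrist_force: [0.1, -0.4, 0.7]
opening: 0.0001
grasp_force: 0.0
```

```bash
python3 go.py 0.434,0.3705,0.088,-57.2;  python3 - <<'E'
from h import *
im2,d2=manip.snapshot("side")
cv2.imwrite("pics/e.png",cv2.resize(im2[150:270,180:320],None,fx=4,fy=4))
E
```

```text
t 8.4 p [0.4335 0.3694 0.1116] yang -57.1 F [ 0.15 -0.37  0.72] open 0.00012315043643395835
0.434,0.3705,0.088,-57.2 shares [ 0.005 -0.003  0.118] yaw 0.001
```

View pics/e.png

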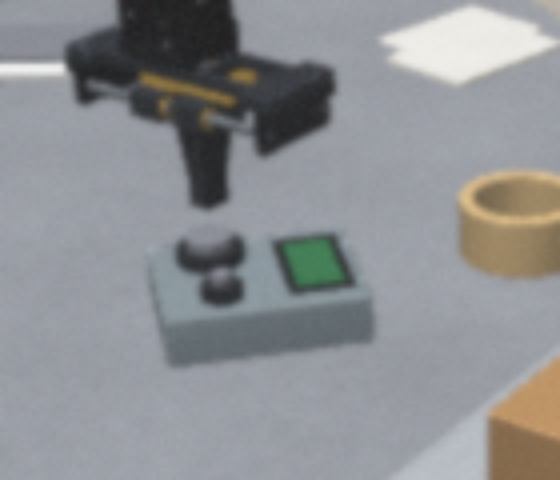

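The closed fingertips (205,205) hang directly above the big button (210,245) and clear of the small one.

Emit:
arm_command(plan=[[0,0,0.06,0,1],[0,0,0.1,0,1],[0,0,0.115,0,1],[0,0,0.125,0,1],[0,0,0.135,0,1],[0,0,0.145,0,1],[0,0,0.145,0,1]])

```text
t: 9.15
ee_pos: [0.4331, 0.3698, 0.0825]
tcp_rot: [0.0, 0.959, 0.283, -0.001]
wrist_force: [-2.6, -1.6, 3.7]
opening: 0.0003
grasp_force: 2.1
```

Emit:
arm_command(plan=[[0,0,0.008,0,1],[0,0,0.012,0,1],[0,0,0.012,0,1]])

```text
t: 9.45
ee_pos: [0.4334, 0.3699, 0.0813]
tcp_rot: [-0.0, 0.959, 0.283, -0.0]
wrist_force: [-4.5, -4.1, 11.8]
opening: 0.0001
grasp_force: 6.2
```

Emit:
arm_command(plan=[[0,0,0.006,0,1],[0,0,0.006,0,1],[0,0,0.006,0,1]])

```text
t: 9.75
ee_pos: [0.4334, 0.3699, 0.0812]
tcp_rot: [-0.001, 0.959, 0.283, -0.001]
wrist_force: [-6.9, -4.6, 20.3]
opening: 0.0007
grasp_force: 10.0
```

The button is on its stop: the force climbs without further travel. I'll release it by going straight up.

Emit:
arm_command(plan=[[0,0,-0.04,0,1],[0,0,-0.1,0,1],[0,0,-0.2,0,1],[0,0,-0.35,0,1],[0,0,-0.5,0,1],[0,0,-0.6,0,1],[0,0,-0.6,0,1],[0,0,-0.6,0,1]])

```text
t: 10.55
ee_pos: [0.4337, 0.3703, 0.1991]
tcp_rot: [-0.0, 0.959, 0.283, 0.001]
wrist_force: [-0.2, 0.0, -0.8]
opening: 0.0007
grasp_force: 0.0
```

```bash
python3 go.py;  python3 - <<'E'
from h import *
im2,d2=manip.snapshot("side")
cv2.imwrite("pics/f.png",im2[120:420,180:520])
E
```

```text
t 10.55 p [0.4337 0.3703 0.1991] yang -57.1 F [-0.25  0.04 -0.82] open 0.0006852365148437855
```

View pics/f.png

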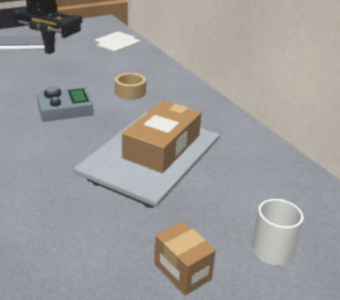

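The carton is flat on the platform, the button has been released, and everything else is where it was.

```bash
python3 -c "
from rig import manip
print(manip.job_done())"
```

```text
the job is handed in; nothing more can be done
None
```

I tipped the carton flat and wholly onto the platform, then pressed the big button down to its stop and released it. I handed the job in at about 10.6 s, with the small button and the other things untouched.

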